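Make up a window order in the hardware tray

ROBOT

A 7-joint arm with a two-finger parallel gripper is mounted at the origin on the work surface. World frame = base frame: x ahead of the robot, y to its left, z up, the work surface at z = 0. Lengths are in m, angles in rad, forces in N, time in s.
With the tool pointing down it reaches from about 0.4 to 0.875 m from the base axis. Payload 4.4 kg.
Tool frame: the origin (TCP) lies between the finger pads; the fingertips stand 22 mm ahead of it and the grasp point (between the pads) lies 3 mm ahead of it; z points along the fingers, y is the line along which they close (so a half turn about z gives the same grasp; the last joint's range is limited). The gripper opens to 85 mm and grips with 20 to 120 N. Pads are 22 mm wide; open, the fingers measure 114 mm over their backs; the gripper's body (76 mm by 85 mm) begins 54 mm behind the grasp point. The pads swing forward as they close: fully open they stand 13 mm farther back than shut.
Start: joints at [1.105, 0.628, 0.038, 1.517, -0.027, 0.996, -0.02], TCP at [0.253, -0.599, 0.253] pointing down, gripper open.
Joint ranges: [-3.06, 3.06], [-0.37, 2.12], [-1.25, 1.32], [0.18, 2.47], [-1.1, 4.24], [0.23, 1.98], [-2.94, 2.94]. Speed limits (rad/s): [2.57, 2.57, 3.14, 3.14, 3.14, 3.14, 3.14].

INTERFACE

Orientations are given as a rotation vector (axis times angle).
In Python, from cell import robot gives the robot as it stands. The module is installed in compiled form; this text tells all that it offers.
- The arm moves only by the tool servo_tool, never from a script. Its arguments are lists of equal length, an entry for each row: "jaw": the closure in counts, from 0 (fully open) to 255 (shut); "translation": the shift along the tool's x, y, z in units of 0.15 m (1.0 is 0.15 m), a list of three; "rotation": the turn, a rotation vector about the tool's x, y, z in units of pi rad (1.0 is pi rad), a list of three. A call has 1 to 12 rows; each row is the pose to reach, as a shift and turn from the pose commanded when the call began, along the tool's axes at that moment, turning the shorter way round; what a row does not reach only later rows make up. A row lasts 1/8 s, in which the tool goes at most 62.5 mm and 10.7 degrees, less where a joint would pass 70% of its speed; a pose out of reach is approached as far as the arm can. A call with a number of a shift or a turn outside -1 to 1 is refused whole. A call with a gripper value outside its range is refused whole. The fingers move at their own pace and stop on an object; the grip force is fixed at half the most. Time passes only in rows, so rows that repeat a pose let the fingers close. It gives the time, the measured TCP pose, the force, the opening and the grip force at its end, in the units of the state.
- robot.observe(): the state, without advancing time (a new reading comes with each control period).
- robot.capture(name): name is "side" or "top" or "wrist"; returns a dict with "img" (480x640x3 uint8, red, green, blue), "fx", "fy", "cx", "cy" (pixels), "R" (3x3) and "t" (3): a world point X has camera coordinates R X + t. Camera axes: x right, y down, z forward; pixel columns grow to the right and rows downward; lengths in m; the calibration is good to about 2 mm. The wrist camera is an equidistant fisheye: a pixel r from the principal point sees the ray r / f radians off the axis. A picture is of the moment at which its call begins. There is no depth.
- robot.close_job(): hands the job in; it is judged then, once.
The state is a dict: "clock": time; "joint_positions": joint angles; "qvel": joint speeds; "effort": joint torques, N m; "ee_pos": TCP position; "tcp_rot": TCP orientation; "wrist_force": force on the tool from outside, world axes, zero at the start; "ft_torque": the same for the moment, N m; "opening": opening from 0.0 (shut) to 1.0 (fully open); "grasp_force": force on a finger pad.
Only numpy, scipy, OpenCV 4.12 (cv2) and the standard library are available. Lean on these libraries where they do the work, as an engineer would, in place of code of your own. Each camera call takes 0.05 s, during which the arm holds its last target. There are 200 camera calls.

TASK

Make up the window order in the wooden tray: the handle with the round key barrel goes in the walled pan without a cross wall, the blue shim pack in the larger bay of the pan with a cross wall, the longer hinge arm on the two raised rests, and the copper vent cover on the flat plate between its end blocks. Set each part down the same way up as it lies now, in the middle of its place, and the handle, hinge arm and vent cover lengthwise with their pans (either end first). Leave the handle without a key barrel and the shorter hinge arm where they lie.

Things in the scene. Friction and masses are not known exactly. Their poses are not given: they have to be found in the camera images.
- key_handle: Locking handle: white, lying on its back plate, 134 long (x) x 28 (y). Back plate x -67 to -3, 12 high; neck at x -24; lever 20 wide, x -38 to +67, from 25 to 39 high; mass centre about x -20 (grip the lever there across y). Steel key barrel 18 across on the lever's top at x -4, to 45 high. Origin: on the counter, mid-length; z up.
- plain_handle: Look-alike to leave: the same white handle with the same sizes, axes and origin as the locking one, but no key barrel (top of the lever smooth, 39 high).
- long_hinge: The longer flat stainless hinge arm, rigid, 180 long (x) x 22 wide (y) x 13 high. Origin: centre of its underside; z up. About 220 g, balanced in the middle.
- short_hinge: Look-alike to leave: the shorter flat stainless hinge arm, rigid, 120 long (x) x 22 wide (y) x 13 high. Origin: centre of its underside; z up.
- vent_cover: Copper trickle vent cover, 110 long (x) x 36 (y) x 19 high: a flange 4 high all round, on it a hood 98 x 28 with six dark slots in its top. Grip the hood across y. Origin: centre of its underside; z up.
- shim_pack: Blue nylon glazing shim pack, a rigid case 60 (x) x 40 (y) x 42 high with a row of ribs on top. Origin: centre of its underside; z up.
- plain_pan: The walled pan with no cross wall. Grey base, black raised parts; fixed in the tray, 160 (x) x 74 (y). Origin: centre of underside, 6 above the counter; z up. Base 4 thick. Walls 4 thick, rims 14 above its underside; inside 152 x 66. The four pans stand side by side, 78 apart in y, in any order.
- split_pan: The walled pan with a cross wall. Grey base, black raised parts; fixed in the tray, 160 (x) x 74 (y). Origin: centre of underside, 6 above the counter; z up. Base 4 thick. Walls 4 thick, rims 14 above its underside; cross wall at x +22, so the larger bay is 96 x 66 inside, centred at x -28, y 0; the other is 52 long.
- rest_pan: The pan without walls, with two raised cross rests. Grey base, black raised parts; fixed in the tray, 160 (x) x 74 (y). Origin: centre of underside, 6 above the counter; z up. Base 4 thick. Rests at x -45 and +45, 12 thick, tops 24 above its underside, a nib 6 high at each end (62 free between). The hinge arm lies on both, along x, sticking out past the pan equally at both ends.
- stop_plate: The flat plate without side walls, an end block at both ends. Grey base, black raised parts; fixed in the tray, 160 (x) x 74 (y). Origin: centre of underside, 6 above the counter; z up. Base 4 thick. Blocks 12 thick, 64 wide, tops 18 above its underside, 132 free between them in x.

How it is judged:
At the end, for the whole second after the job is handed in: All still and flat in their pans (along / across / angle): handle in plain pan 12 / 20 mm / 0.3 rad; shim pack in larger bay 20 / 16 mm; long hinge on both rests 15 / 16 mm / 0.2; vent cover on stop plate 13 / 15 mm / 0.2. Plain handle and short hinge within 20 mm of their start (x of key_handle in the frame of plain_pan between -0.012 and 0.012 m and y of key_handle in the frame of plain_pan between -0.02 and 0.02 m and z of key_handle in the frame of plain_pan between 0.001 and 0.007 m and angle between each of key_handle, shim_pack, long_hinge, vent_cover's own z axis and vertical below 0.08 rad and linear speed of each of key_handle, shim_pack, long_hinge, vent_cover below 0.02 m/s and angular speed of each of key_handle, shim_pack, long_hinge, vent_cover below 0.2 rad/s and angle between the x axis of key_handle and the x axis of plain_pan, either way round below 0.3 rad and x of shim_pack in the frame of split_pan between -0.048 and -0.008 m and y of shim_pack in the frame of split_pan between -0.016 and 0.016 m and z of shim_pack in the frame of split_pan between 0.001 and 0.007 m and x of long_hinge in the frame of rest_pan between -0.015 and 0.015 m and y of long_hinge in the frame of rest_pan between -0.016 and 0.016 m and z of long_hinge in the frame of rest_pan between 0.021 and 0.027 m and angle between the x axis of long_hinge and the x axis of rest_pan, either way round below 0.2 rad and x of vent_cover in the frame of stop_plate between -0.013 and 0.013 m and y of vent_cover in the frame of stop_plate between -0.015 and 0.015 m and z of vent_cover in the frame of stop_plate between 0.001 and 0.007 m and angle between the x axis of vent_cover and the x axis of stop_plate, either way round below 0.2 rad and distance of each of plain_handle, short_hinge from where it was at the start of the episode below 0.02 m); the robot touches nothing.
It fails at once if the handle without a key barrel is moved from its place (20 mm) (distance of plain_handle from where it was at the start of the episode above 0.02 m).
It fails at once if the shorter hinge arm is moved from its place (20 mm) (distance of short_hinge from where it was at the start of the episode above 0.02 m).
It also fails if it takes over 106 s, if anything falls off the work surface, if the arm or the gripper's body presses on something with over 40 N, if the wrist force passes 120 N, or if a joint passes its speed limit or range.

## Working session

There is one attempt and no reset: what is moved stays moved. The work goes in short steps, Python scripts to look and compute and a tool call to move; the robot and the scene stay as the last step left them, time stands still between calls to the robot, and variables do not carry over. Pictures are saved under pics/ and viewed, at most 14 in all, crops included, and the job is handed in when it is done.

Besides the shell and the picture viewer there is one more tool, called in YAML: its name, and indented under it one key for each argument. servo_tool: Moves the arm, as the interface text tells. Shifts and turns lie within -1 to 1; 1 stands for 0.15 m of shift or pi rad of turn. Its arguments: {"type":"object","properties":{"jaw":{"type":"array","items":{"type":"number"}},"translation":{"type":"array","items":{"type":"array","items":{"type":"number","minimum":-1,"maximum":1}}},"rotation":{"type":"array","items":{"type":"array","items":{"type":"number","minimum":-1,"maximum":1}}}},"required":["jaw","translation","rotation"]}

```bash
mkdir -p pics
python3 - <<'E'
from cell import robot
import cv2,pickle
s=robot.observe();print({k:s[k] for k in("clock","ee_pos","tcp_rot","wrist_force","opening")})
for n in("top","side"):
    c=robot.capture(n);pickle.dump(c,open(n+".pkl","wb"));cv2.imwrite(f"pics/{n}0.png",c["img"][:,:,::-1])
    print(n,c["fx"],c["cx"],c["cy"],c["R"],c["t"])
E
```

```text
{'clock': 0.0, 'ee_pos': array([ 0.25281884, -0.59820286,  0.25240886]), 'tcp_rot': array([-3.07725857e+00, -6.23483454e-01,  6.12741874e-04]), 'wrist_force': array([ 0.26229381,  0.77045585, -0.22311534]), 'opening': 0.9966351443963773}
top 459.6253711149574 312.6294966490488 245.26593429719762 [[ 1.16544908e-03 -9.99956117e-01 -9.29547303e-03]
 [-9.91785328e-01  3.31426004e-05 -1.27913495e-01]
 [ 1.27908190e-01  9.36819043e-03 -9.91741767e-01]] [0.00735528 0.55532915 0.86286571]
side 513.5198156087279 316.50597286351 238.27196368841703 [[-0.94300892 -0.33276508 -0.00125889]
 [-0.21923881  0.62412871 -0.7499318 ]
 [ 0.25033682 -0.70691637 -0.66151396]] [0.53186938 0.15262553 1.01912774]
```

View pics/top0.png

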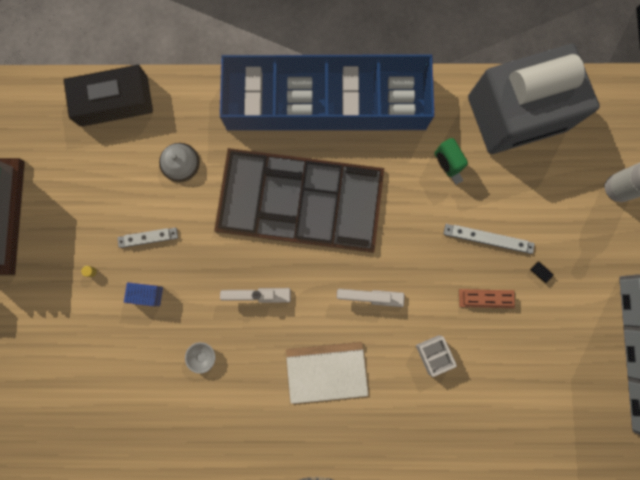

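View pics/side0.png

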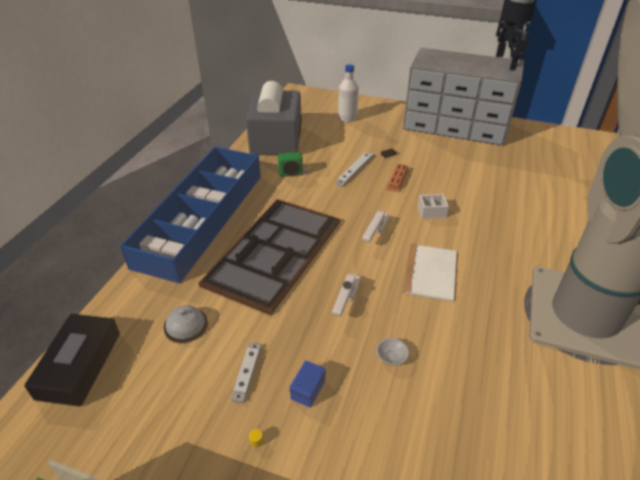

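The top view shows the tray at about (300,200), the key handle (barrel at 257,296), plain handle (371,298), long hinge (489,240), short hinge (148,238), vent (488,298) and shim (143,295). The side view agrees. I'll enlarge the tray in both views.

Run:
```python
import cv2,pickle,numpy as np
a=pickle.load(open("top.pkl","rb"))["img"][140:260,205:395,::-1];b=pickle.load(open("side.pkl","rb"))["img"][190:320,190:350,::-1]
a=cv2.resize(a,(800,505),interpolation=cv2.INTER_CUBIC)
b=cv2.resize(b,(640,520),interpolation=cv2.INTER_CUBIC)
f=lambda i:np.clip(255*(i/255.)**.55,0,255).astype(np.uint8)
cv2.imwrite("pics/ta.png",f(a));cv2.imwrite("pics/tb.png",f(b))
```

```text
(no output)
```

View pics/ta.png

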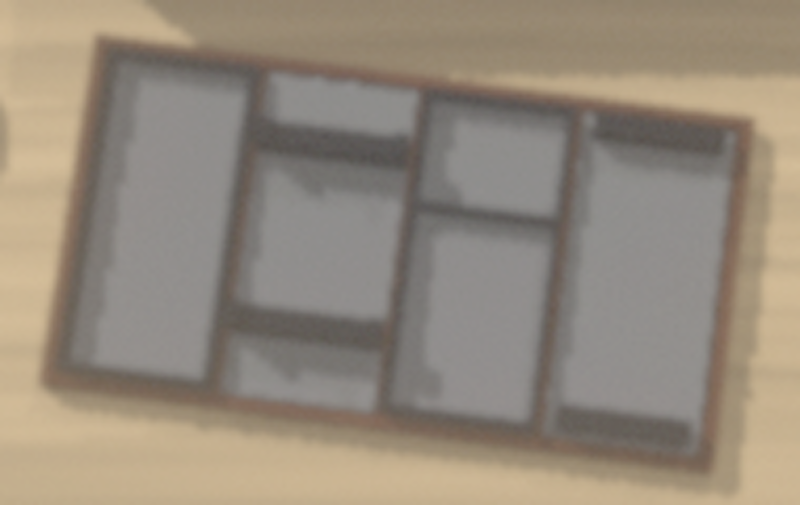

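View pics/tb.png

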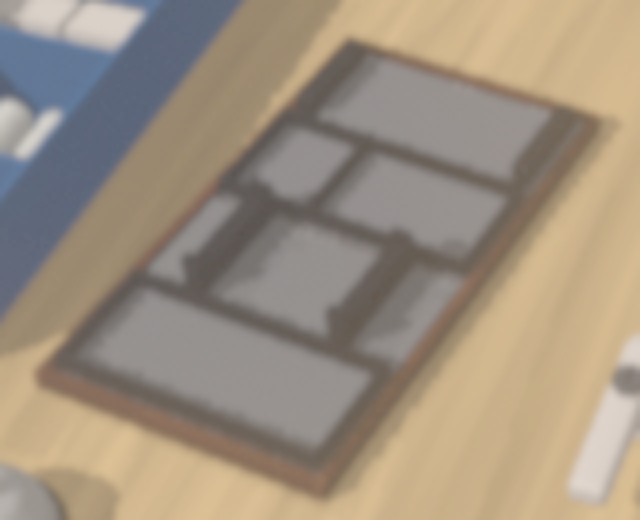

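The pans run left to right (falling y): plain, rest, split (larger bay nearer the robot) and stop. Next I'll triangulate the tray corners and the parts.

```bash
cat > h.py <<'E'
import cv2,pickle,numpy as np
from scipy.spatial.transform import Rotation as Ro
def ray(c,p,fish=False):
    d=np.array([(p[0]-c["cx"])/c["fx"],(p[1]-c["cy"])/c["fy"]])
    if fish:
        r=np.linalg.norm(d);d=np.r_[d/r*np.sin(r),np.cos(r)] if r>1e-9 else np.array([0,0,1.])
    else: d=np.r_[d,1.]
    R=np.array(c["R"]);return -R.T@np.array(c["t"]),R.T@(d/np.linalg.norm(d))
def plane(c,p,z,fish=False):
    o,d=ray(c,p,fish);return o+d*(z-o[2])/d[2]
def tri(rays):
    A=sum(np.eye(3)-np.outer(d,d) for o,d in rays);b=sum((np.eye(3)-np.outer(d,d))@o for o,d in rays)
    return np.linalg.solve(A,b)
E
python3 - <<'E'
from h import *
np.set_printoptions(precision=4,suppress=True)
T=pickle.load(open("top.pkl","rb"));S=pickle.load(open("side.pkl","rb"))
tc=[(97,37),(752,120),(712,472),(42,386)];sc=[(38,375),(350,40),(605,120),(322,495)]
C=[]
for a,b in zip(tc,sc):
    P=tri([ray(T,(205+a[0]/4.21,140+a[1]/4.21)),ray(S,(190+b[0]/4,190+b[1]/4))]);C.append(P);print("corner",P)
C=np.array(C);print("centre",C.mean(0))
xa=(C[0]+C[1]-C[2]-C[3]);ya=(C[0]+C[3]-C[1]-C[2])
print("len",np.linalg.norm(xa)/2,np.linalg.norm(ya)/2,"ang x,y",np.arctan2(xa[1],xa[0]),np.arctan2(-ya[0],ya[1]))
m={"barrel":((257,295),(347,285)),"shim":((143,294),(308,382)),"vent":((488,298),(398,177)),"lhinge":((489,239.5),(355,168)),"shinge":((148,238),(247,371))}
for k,(a,b) in m.items(): print(k,tri([ray(T,a),ray(S,b)]))
e={"key":((220,295),(291,295),.039),"plain":((337,296),(404,299),.039),"lh":((445,229),(534,250),.013),"vent":((463,298),(515,298),.019),"shim":((126,292),(161,296),.042),"sh":((119,242),(177,233),.013)}
for k,(a,b,z) in e.items():
    p,q=plane(T,a,z),plane(T,b,z);print(k,(p+q)/2,np.linalg.norm(p-q),"ang",np.arctan2(q[1]-p[1],q[0]-p[0]))
E
```

```text
corner [0.7599 0.1835 0.0076]
corner [ 0.7175 -0.1382  0.0074]
corner [ 0.5436 -0.1161  0.0068]
corner [0.5874 0.2068 0.0045]
centre [0.6521 0.034  0.0066]
len 0.17469841715978704 0.32516563769078016 ang x,y -0.13016640056523593 -0.13290897548777225
barrel [0.4587 0.1144 0.0401]
shim [0.46   0.34   0.0245]
vent [ 0.4536 -0.3402  0.0057]
lhinge [ 0.5732 -0.3487  0.0023]
shinge [0.5744 0.3429 0.0047]
key [0.4585 0.1174 0.039 ] 0.13670676155201925 ang -1.5698212639247155
plain [ 0.4539 -0.1034  0.039 ] 0.1283573037252507 ang -1.6143181289435447
lh [ 0.57   -0.3457  0.013 ] 0.18047564588026674 ang -1.8082954790059376
vent [ 0.4535 -0.3372  0.019 ] 0.1013392029929073 ang -1.5697613186194872
shim [0.4601 0.3325 0.042 ] 0.06827780942114267 ang -1.682048444271842
sh [0.5741 0.3398 0.013 ] 0.11789157575244408 ang -1.414842003731228
```

servo_tool:
  jaw: [0, 0, 0, 0, 0, 0, 0, 0]
  translation:
    - [1, -0.4, 0]
    - [1, -0.4, 0]
    - [1, -0.4, 0]
    - [1, -0.4, 0]
    - [1, -0.4, 0]
    - [1, -0.4, 0]
    - [1, -0.4, 0]
    - [1, -0.4, 0]
  rotation:
    - [0, 0, -0.37]
    - [0, 0, -0.37]
    - [0, 0, -0.37]
    - [0, 0, -0.37]
    - [0, 0, -0.37]
    - [0, 0, -0.37]
    - [0, 0, -0.37]
    - [0, 0, -0.37]

```text
clock: 1.1
ee_pos: [0.3676, -0.4851, 0.2531]
tcp_rot: [-2.234, -2.208, -0.0]
wrist_force: [0.2, 0.1, 0.1]
opening: 0.994
grasp_force: 0.0
```

servo_tool:
  jaw: [0, 0, 0, 0, 0]
  translation:
    - [0.96, 0.94, 0]
    - [0.96, 0.94, 0]
    - [0.96, 0.94, 0]
    - [0.96, 0.94, 0]
    - [0.96, 0.94, 0]
  rotation:
    - [0, 0, 0]
    - [0, 0, 0]
    - [0, 0, 0]
    - [0, 0, 0]
    - [0, 0, 0]

```text
clock: 1.72
ee_pos: [0.5107, -0.3414, 0.2532]
tcp_rot: [-2.23, -2.213, 0.0]
wrist_force: [0.2, -1.5, -0.7]
opening: 0.996
grasp_force: 0.0
```

```bash
cat >> h.py <<'E'
def state(robot):
    s=robot.observe();M=Ro.from_rotvec(s["tcp_rot"]).as_matrix();return s,np.array(s["ee_pos"]),M
def go(robot,xyz,psi):
    "print units to bring TCP to xyz with tool x at heading psi, tool down"
    s,p,M=state(robot);G=Ro.from_euler("z",psi)*Ro.from_euler("x",np.pi)
    print("to",np.round(xyz,3),"t",np.round(M.T@(np.array(xyz)-p)/.15,3),"r",np.round((Ro.from_matrix(M).inv()*G).as_rotvec()/np.pi,3))
def info(robot):
    s,p,M=state(robot);print("t",round(s["clock"],2),"p",p.round(4),"psi",round(np.arctan2(M[1,0],M[0,0]),3),"tilt",M[2].round(3),"F",np.round(s["wrist_force"],1),"open",round(s["opening"],3),"g",np.round(s["grasp_force"],1),"q7",round(s["joint_positions"][6],2))
def snap(robot,n,tag):
    c=robot.capture(n);pickle.dump(c,open(tag+".pkl","wb"));cv2.imwrite(f"pics/{tag}.png",np.clip(255*(c["img"][:,:,::-1]/255.)**.7,0,255).astype(np.uint8));return c
E
python3 - <<'E'
from h import *
from cell import robot
info(robot);c=snap(robot,"wrist","w1");print(c["fx"],c["cx"],c["cy"],c["R"],c["t"])
E
```

```text
t 1.73 p [ 0.5107 -0.3414  0.2532] psi 1.563 tilt [-0. -0. -1.] F [ 0.2 -1.5 -0.7] open 0.996 g 0.0 q7 0.36
371.64829954431775 320.48177230996794 238.88624945247005 [[ 9.99967263e-01 -8.06242930e-03 -6.85030998e-04]
 [-7.59937021e-03 -9.64853613e-01  2.62678044e-01]
 [-2.77877779e-03 -2.62664239e-01 -9.64883297e-01]] [-0.51241887 -0.36112408  0.29044199]
```

View pics/w1.png

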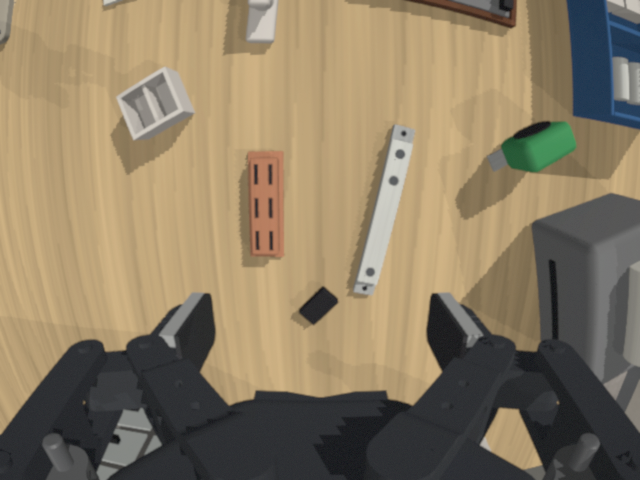

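The wrist picture shows the vent cover centred at (265,205), running from (265,152) to (267,257), and the long hinge from (404,126) to (363,292). I'll measure both against the top view.

Run:
```python
from h import *
from cell import robot
np.set_printoptions(precision=4,suppress=True)
W=pickle.load(open("w1.pkl","rb"));T=pickle.load(open("top.pkl","rb"));S=pickle.load(open("side.pkl","rb"))
for k,a,b,z in(("vent slots",(263,163),(265,252),.019),("vent ends",(265,152),(267,257),.01),("hinge",(404,126),(363,292),.013)):
    p,q=plane(W,a,z,1),plane(W,b,z,1);print(k,(p+q)/2,np.linalg.norm(p-q),np.arctan2(p[1]-q[1],p[0]-q[0]))
print("tri vent",tri([ray(W,(264,207),1),ray(T,(489,297.5))]),tri([ray(W,(264,207),1),ray(S,(398,176))]))
print("tri hinge ends",tri([ray(W,(404,126),1),ray(T,(445,229.5))]),tri([ray(W,(363,292),1),ray(T,(534,249))]))
```

```text
vent slots [ 0.4541 -0.3418  0.019 ] 0.08922247888594967 1.553216834405657
vent ends [ 0.4547 -0.3408  0.01  ] 0.1077740954239044 1.551688752142969
hinge [ 0.5729 -0.3475  0.013 ] 0.1762869171579367 1.3555191739683539
tri vent [ 0.4539 -0.3411  0.0107] [ 0.4534 -0.3421  0.0078]
tri hinge ends [ 0.5927 -0.2608  0.0038] [ 0.5521 -0.4324  0.0155]
```

servo_tool:
  jaw: [80, 80, 80, 80, 80]
  translation:
    - [0, -0.38, 0]
    - [0, -0.38, 0.4]
    - [0, -0.38, 0.8]
    - [0, -0.38, 1]
    - [0, -0.38, 1]
  rotation:
    - [0, 0, 0]
    - [0, 0, 0]
    - [0, 0, 0]
    - [0, 0, 0]
    - [0, 0, 0]

```text
clock: 2.4
ee_pos: [0.4498, -0.343, 0.1013]
tcp_rot: [-2.232, -2.204, 0.004]
wrist_force: [-0.1, 0.3, 2.0]
opening: 0.687
grasp_force: 0.0
```

Run:
```python
from h import *
from cell import robot
info(robot);go(robot,[.454,-.341,.028],1.555)
```

```text
t 2.4 p [ 0.4498 -0.343   0.1013] psi 1.558 tilt [ 0.002 -0.005 -1.   ] F [-0.1  0.3  2. ] open 0.687 g 0.0 q7 0.33
to [ 0.454 -0.341  0.028] t [0.013 0.031 0.488] r [-0.002 -0.001  0.001]
```

servo_tool:
  jaw: [110, 110, 110, 110, 110, 255, 255, 255, 255, 255]
  translation:
    - [0, 0, 0.2]
    - [0, 0, 0.4]
    - [0, 0, 0.5]
    - [0, 0, 0.5]
    - [0, 0, 0.5]
    - [0, 0, 0.5]
    - [0, 0, 0.5]
    - [0, 0, 0.5]
    - [0, 0, 0.5]
    - [0, 0, 0.5]
  rotation:
    - [0, 0, 0]
    - [0, 0, 0]
    - [0, 0, 0]
    - [0, 0, 0]
    - [0, 0, 0]
    - [0, 0, 0]
    - [0, 0, 0]
    - [0, 0, 0]
    - [0, 0, 0]
    - [0, 0, 0]

```text
clock: 3.65
ee_pos: [0.4539, -0.3424, 0.0297]
tcp_rot: [2.23, 2.21, 0.0]
wrist_force: [-1.0, -0.2, 6.3]
opening: 0.31
grasp_force: 59.7
```

Run:
```python
from h import *
from cell import robot
info(robot)
```

```text
t 3.65 p [ 0.4539 -0.3424  0.0297] psi 1.562 tilt [-0.001  0.002 -1.   ] F [-1.  -0.2  6.3] open 0.31 g 59.7 q7 0.3
```

servo_tool:
  jaw: [255, 255, 255, 255, 255, 255, 255, 255, 255, 255, 255]
  translation:
    - [0, 0, -0.4]
    - [0, 0, -0.8]
    - [0.3, 0.2, -1]
    - [0.7, 0.5, -1]
    - [1, 0.8, -1]
    - [1, 0.8, -1]
    - [1, 0.8, -1]
    - [1, 0.8, -1]
    - [1, 0.8, -1]
    - [1, 0.8, -1]
    - [1, 0.8, -1]
  rotation:
    - [0, 0, 0]
    - [0, 0, 0]
    - [0, 0, -0.1]
    - [0, 0, -0.2]
    - [0, 0, -0.3]
    - [0, 0, -0.4]
    - [0, 0, -0.46]
    - [0, 0, -0.46]
    - [0, 0, -0.46]
    - [0, 0, -0.46]
    - [0, 0, -0.46]

```text
clock: 5.03
ee_pos: [0.5741, -0.1931, 0.1784]
tcp_rot: [-0.214, -3.134, -0.0]
wrist_force: [-0.1, -0.0, -1.2]
opening: 0.309
grasp_force: 59.6
```

Run:
```python
from h import *
from cell import robot
info(robot);snap(robot,"wrist","w2");go(robot,[.637,-.082,.17],3.01)
```

```text
t 5.03 p [ 0.5741 -0.1931  0.1784] psi 3.005 tilt [ 0.  0. -1.] F [-0.1 -0.  -1.2] open 0.309 g 59.6 q7 1.22
to [ 0.637 -0.082  0.17 ] t [-0.314  0.791  0.056] r [-0.    -0.    -0.002]
```

View pics/w2.png

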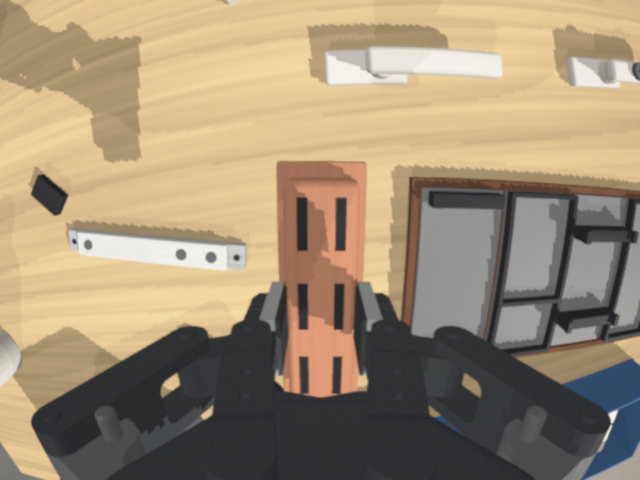

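The vent cover is held straight between the pads, and the stop plate's near block spans (431,194) to (503,194). I'll refine the plate's position from that, and also use the tray edges in the top view.

Run:
```python
from h import *
np.set_printoptions(precision=4,suppress=True)
W=pickle.load(open("w2.pkl","rb"));T=pickle.load(open("top.pkl","rb"))
a,b=plane(W,(431,193),.024,1),plane(W,(503,194),.024,1);d=a-b
print("block",a,b,np.linalg.norm(d)); y=np.array([.1306,.9914,0]);x=np.array([.9914,-.1306,0])
print("yaw",np.arctan2(b[1]-a[1],b[0]-a[0])-np.pi/2,"stop centre",(a+b)/2+.08*x)
t=lambda u,v,z:plane(T,(205+u/4.21,140+v/4.21),z)
blk=[t(595,118,.024),t(727,130,.024),t(690,442,.024),t(560,408,.024)]
print("top: far block",blk[0],blk[1],"w",np.linalg.norm(blk[0]-blk[1]),"near",blk[3],blk[2])
print("corner wrist",plane(W,(412,178),.012,1),"cross wall",plane(W,(503,300),.02,1),plane(W,(556,296),.02,1),"rest ",plane(W,(575,232),.03,1),plane(W,(632,232),.03,1))
for z in(.007,.012,.018):
    c=np.array([t(*p,z) for p in[(97,37),(752,120),(712,472),(42,386)]]);print(z,c.mean(0),"W",np.linalg.norm(c[0]-c[3]),np.linalg.norm(c[0]-c[1]))
print("tri corner",tri([ray(W,(412,178),1),ray(T,(205+712/4.21,140+472/4.21))]))
```

```text
block [ 0.5571 -0.1063  0.024 ] [ 0.5645 -0.0435  0.024 ] 0.06321114346077694
yaw -0.11745879630631717 stop centre [ 0.6401 -0.0853  0.024 ]
top: far block [ 0.7144 -0.0602  0.024 ] [ 0.7083 -0.1235  0.024 ] w 0.06353690746309355 near [ 0.5735 -0.0426  0.024 ] [ 0.5574 -0.1035  0.024 ]
corner wrist [ 0.5454 -0.1176  0.012 ] cross wall [ 0.6617 -0.0404  0.02  ] [0.6697 0.0203 0.02  ] rest  [0.6047 0.0302 0.03  ] [0.615 0.111 0.03 ]
0.007 [0.6529 0.0341 0.007 ] W 0.17574222942577503 0.32484416479867834
0.012 [0.6517 0.0339 0.012 ] W 0.17478694499514483 0.32307840494672263
0.018 [0.6503 0.0337 0.018 ] W 0.17364060367838866 0.3209594931243757
tri corner [ 0.5458 -0.116   0.0054]
```

servo_tool:
  jaw: [255, 255, 255, 255, 255, 255, 255, 255, 130, 130, 130, 130]
  translation:
    - [-0.1, 0.3, 0]
    - [-0.2, 0.6, 0]
    - [-0.33, 0.785, 0.2]
    - [-0.33, 0.785, 0.5]
    - [-0.33, 0.785, 0.75]
    - [-0.33, 0.785, 0.88]
    - [-0.33, 0.785, 0.915]
    - [-0.33, 0.785, 0.915]
    - [-0.33, 0.785, 0.915]
    - [-0.33, 0.785, 0.915]
    - [-0.33, 0.785, 0.915]
    - [-0.33, 0.785, 0.6]
  rotation:
    - [0, 0, 0]
    - [0, 0, 0]
    - [0, 0, 0]
    - [0, 0, 0]
    - [0, 0, 0]
    - [0, 0, 0]
    - [0, 0, 0]
    - [0, 0, 0]
    - [0, 0, 0]
    - [0, 0, 0]
    - [0, 0, 0]
    - [0, 0, 0]

```text
clock: 6.58
ee_pos: [0.6365, -0.0831, 0.0858]
tcp_rot: [-0.21, -3.127, 0.0]
wrist_force: [0.9, 0.3, 0.5]
opening: 0.493
grasp_force: 0.0
```

Run:
```python
from h import *
from cell import robot
info(robot);go(robot,[.573,-.347,.16],1.355)
```

```text
t 6.58 p [ 0.6365 -0.0831  0.0858] psi 3.007 tilt [ 0.007 -0.001 -1.   ] F [0.9 0.3 0.5] open 0.493 g 0.0 q7 1.0
to [ 0.573 -0.347  0.16 ] t [ 0.187 -1.8   -0.492] r [-0.002 -0.002  0.526]
```

servo_tool:
  jaw: [110, 110, 110, 110, 110, 110, 110, 110, 110, 110, 110]
  translation:
    - [0, 0, -0.3]
    - [0, -0.2, -0.5]
    - [0.1, -0.5, -0.5]
    - [0.1, -0.8, -0.5]
    - [0.1, -1, -0.5]
    - [0.1, -1, -0.5]
    - [0.1, -1, -0.5]
    - [0.1, -1, -0.5]
    - [0.1, -1, -0.5]
    - [0.1, -1, -0.5]
    - [0.1, -1, -0.5]
  rotation:
    - [0, 0, 0]
    - [0, 0, 0.05]
    - [0, 0, 0.1]
    - [0, 0, 0.2]
    - [0, 0, 0.3]
    - [0, 0, 0.4]
    - [0, 0, 0.46]
    - [0, 0, 0.52]
    - [0, 0, 0.525]
    - [0, 0, 0.525]
    - [0, 0, 0.525]

```text
clock: 7.95
ee_pos: [0.6044, -0.2292, 0.1636]
tcp_rot: [2.443, 1.974, -0.0]
wrist_force: [0.6, -0.5, -0.1]
opening: 0.57
grasp_force: 0.0
```

Run:
```python
from h import *
from cell import robot
info(robot);go(robot,[.573,-.347,.024],1.355)
```

```text
t 7.95 p [ 0.6044 -0.2292  0.1636] psi 1.359 tilt [-0.  0. -1.] F [ 0.6 -0.5 -0.1] open 0.57 g 0.0 q7 -0.05
to [ 0.573 -0.347  0.024] t [-0.812 -0.04   0.931] r [0.    0.    0.001]
```

servo_tool:
  jaw: [110, 110, 110, 110, 110, 110, 110, 255, 255, 255, 255, 255]
  translation:
    - [-0.4, -0.02, 0]
    - [-0.81, -0.04, 0.1]
    - [-0.81, -0.04, 0.4]
    - [-0.81, -0.04, 0.7]
    - [-0.81, -0.04, 0.87]
    - [-0.81, -0.04, 0.92]
    - [-0.81, -0.04, 0.92]
    - [-0.81, -0.04, 0.92]
    - [-0.81, -0.04, 0.92]
    - [-0.81, -0.04, 0.92]
    - [-0.81, -0.04, 0.92]
    - [-0.81, -0.04, 0.92]
  rotation:
    - [0, 0, 0]
    - [0, 0, 0]
    - [0, 0, 0]
    - [0, 0, 0]
    - [0, 0, 0]
    - [0, 0, 0]
    - [0, 0, 0]
    - [0, 0, 0]
    - [0, 0, 0]
    - [0, 0, 0]
    - [0, 0, 0]
    - [0, 0, 0]

```text
clock: 9.45
ee_pos: [0.574, -0.3475, 0.0273]
tcp_rot: [2.442, 1.971, 0.002]
wrist_force: [-1.0, 0.3, 6.6]
opening: 0.236
grasp_force: 60.5
```

Run:
```python
from h import *
from cell import robot
info(robot)
```

```text
t 9.45 p [ 0.574  -0.3475  0.0273] psi 1.358 tilt [-0.001  0.003 -1.   ] F [-1.   0.3  6.6] open 0.236 g 60.5 q7 0.09
```

servo_tool:
  jaw: [255, 255, 255, 255, 255]
  translation:
    - [0, 0, -0.3]
    - [0, 0, -0.7]
    - [0.3, 0.03, -0.9]
    - [0.7, 0.07, -0.9]
    - [1, 0.1, -0.9]
  rotation:
    - [0, 0, 0]
    - [0, 0, 0]
    - [0, 0, 0]
    - [0, 0, 0]
    - [0, 0, 0]

```text
clock: 10.07
ee_pos: [0.6198, -0.2003, 0.1613]
tcp_rot: [-2.443, -1.975, -0.003]
wrist_force: [1.1, 0.6, -2.8]
opening: 0.227
grasp_force: 59.7
```

servo_tool:
  jaw: [255, 255, 255, 255, 255, 255, 255, 255, 255, 255, 255]
  translation:
    - [0.4, 0, 0]
    - [0.8, 0, 0]
    - [1, 0, 0]
    - [1, 0, 0]
    - [1, 0, 0]
    - [1, 0, 0]
    - [1, 0, 0]
    - [1, 0, 0]
    - [1, 0, 0]
    - [1, 0, 0]
    - [1, 0, 0]
  rotation:
    - [0, 0, -0.05]
    - [0, 0, -0.1]
    - [0, 0, -0.16]
    - [0, 0, -0.22]
    - [0, 0, -0.28]
    - [0, 0, -0.34]
    - [0, 0, -0.4]
    - [0, 0, -0.46]
    - [0, 0, -0.526]
    - [0, 0, -0.526]
    - [0, 0, -0.526]

```text
clock: 11.45
ee_pos: [0.6505, -0.0571, 0.1602]
tcp_rot: [-0.21, -3.134, 0.0]
wrist_force: [-0.7, -0.2, -1.6]
opening: 0.233
grasp_force: 59.7
```

Run:
```python
from h import *
from cell import robot
info(robot);snap(robot,"wrist","w3");go(robot,[.657,.071,.05],3.012)
```

```text
t 11.45 p [ 0.6505 -0.0571  0.1602] psi 3.008 tilt [ 0. -0. -1.] F [-0.7 -0.2 -1.6] open 0.233 g 59.7 q7 1.02
to [0.657 0.071 0.05 ] t [0.071 0.852 0.735] r [-0.    -0.    -0.001]
```

View pics/w3.png

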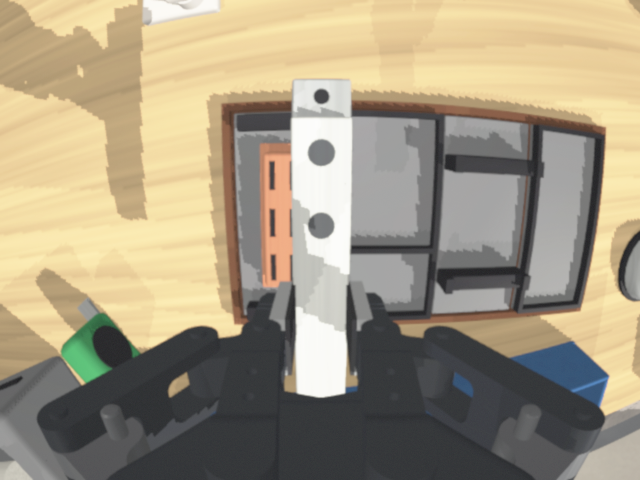

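The vent cover lies on the stop plate. The rests run from (446,157) to (541,164) and from (440,275) to (526,272), the cross wall lies at row 247, and the plain pan spans (538,127) to (603,131). I'll check the pans from these.

Run:
```python
from h import *
np.set_printoptions(precision=4,suppress=True)
W=pickle.load(open("w3.pkl","rb"))
P=lambda u,v,z:plane(W,(u,v),z,1)
n=[P(445,157,.033),P(541,165,.033)];f=[P(439,275,.033),P(526,274,.033)]
for q in(n,f):print("rest",q[0],q[1],np.linalg.norm(q[0]-q[1]))
print("rest centre",(n[0]+n[1]+f[0]+f[1])/4)
pl=[P(538,127,.02),P(604,130,.02),P(580,306,.02),P(517,310,.02)]
print("plain",*pl,sum(pl)/4)
print("split",P(438,117,.02),P(430,315,.02),"cross",P(353,247,.02),P(433,248,.02))
v=[P(265,144,.014),P(274,287,.014)];print("vent left corners",*v)
print("corner L",P(224,104,.012),P(235,322,.012))
```

```text
rest [0.6045 0.0344 0.033 ] [0.616  0.1138 0.033 ] 0.08023635003651904
rest [0.6901 0.0247 0.033 ] [0.7017 0.1002 0.033 ] 0.07640656050032192
rest centre [0.6531 0.0682 0.033 ]
plain [0.5874 0.1216 0.02  ] [0.5908 0.1959 0.02  ] [0.7522 0.1749 0.02  ] [0.7405 0.1012 0.02  ] [0.6677 0.1484 0.02  ]
split [0.5761 0.0365 0.02  ] [0.7295 0.0202 0.02  ] cross [ 0.6638 -0.0362  0.02  ] [0.6729 0.0245 0.02  ]
vent left corners [ 0.5808 -0.0893  0.014 ] [ 0.6898 -0.1005  0.014 ]
corner L [ 0.5461 -0.1155  0.012 ] [ 0.718  -0.1394  0.012 ]
```

servo_tool:
  jaw: [255, 255, 255, 255, 255, 255, 255, 255, 120, 120, 120, 120]
  translation:
    - [0.03, 0.3, 0]
    - [0.06, 0.6, 0]
    - [0.08, 0.85, 0.1]
    - [0.08, 0.85, 0.3]
    - [0.08, 0.85, 0.5]
    - [0.08, 0.85, 0.63]
    - [0.08, 0.85, 0.68]
    - [0.08, 0.85, 0.68]
    - [0.08, 0.85, 0.68]
    - [0.08, 0.85, 0.68]
    - [0.08, 0.85, 0.68]
    - [0.08, 0.85, 0.4]
  rotation:
    - [0, 0, 0]
    - [0, 0, 0]
    - [0, 0, 0]
    - [0, 0, 0]
    - [0, 0, 0]
    - [0, 0, 0]
    - [0, 0, 0]
    - [0, 0, 0]
    - [0, 0, 0]
    - [0, 0, 0]
    - [0, 0, 0]
    - [0, 0, 0]

```text
clock: 13.0
ee_pos: [0.6533, 0.0702, 0.098]
tcp_rot: [-0.205, -3.129, 0.003]
wrist_force: [1.2, -0.4, 0.7]
opening: 0.531
grasp_force: 0.0
```

Run:
```python
from h import *
from cell import robot
info(robot);go(robot,[.50,.098,.22],1.571)
```

```text
t 13.0 p [0.6533 0.0702 0.098 ] psi 3.011 tilt [ 0.006 -0.002 -1.   ] F [ 1.2 -0.4  0.7] open 0.531 g 0.0 q7 0.8
to [0.5   0.098 0.22 ] t [ 1.042  0.048 -0.807] r [-0.002 -0.001  0.458]
```

servo_tool:
  jaw: [110, 110, 110, 110, 110, 110, 110, 110, 110, 110]
  translation:
    - [0, 0, -0.4]
    - [0.3, -0.05, -0.8]
    - [0.6, -0.15, -0.8]
    - [1, -0.25, -0.8]
    - [1, -0.25, -0.8]
    - [1, -0.25, -0.8]
    - [1, -0.25, -0.8]
    - [1, -0.25, -0.8]
    - [1, -0.25, -0.8]
    - [1, -0.25, -0.8]
  rotation:
    - [0, 0, 0]
    - [0, 0, 0.06]
    - [0, 0, 0.12]
    - [0, 0, 0.18]
    - [0, 0, 0.24]
    - [0, 0, 0.3]
    - [0, 0, 0.36]
    - [0, 0, 0.42]
    - [0, 0, 0.458]
    - [0, 0, 0.458]

```text
clock: 14.25
ee_pos: [0.502, 0.0538, 0.2207]
tcp_rot: [2.218, 2.224, 0.001]
wrist_force: [0.4, 0.6, 0.5]
opening: 0.571
grasp_force: 0.0
```

Run:
```python
from h import *
from cell import robot
info(robot);snap(robot,"wrist","w4")
```

```text
t 14.25 p [0.502  0.0538 0.2207] psi 1.573 tilt [-0.     0.001 -1.   ] F [0.4 0.6 0.5] open 0.571 g 0.0 q7 -0.36
```

View pics/w4.png

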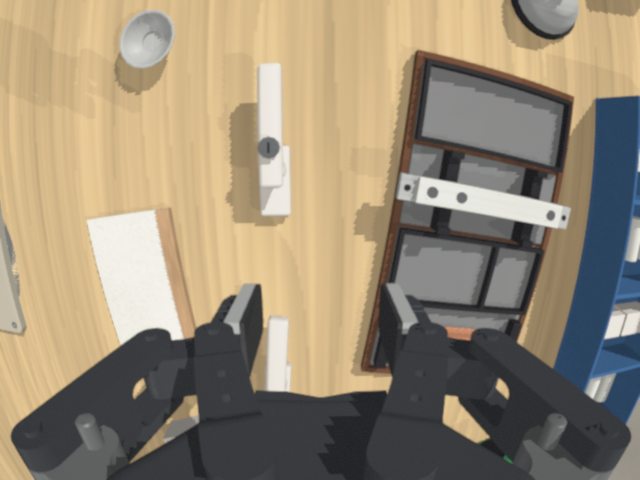

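The hinge lies across both rests. The key handle's lever runs from (269,65) to (272,186), the barrel top is at (268,147), and the back plate's end is at row 215. I'll measure these.

Run:
```python
from h import *
from cell import robot
np.set_printoptions(precision=4,suppress=True)
W=pickle.load(open("w4.pkl","rb"));T=pickle.load(open("top.pkl","rb"))
P=lambda u,v,z:plane(W,(u,v),z,1)
a,b=P(269.5,65,.039),P(271.5,186,.039);print("lever",a,b,np.linalg.norm(a-b),np.arctan2(a[1]-b[1],a[0]-b[0]))
print("barrel",P(268,147,.045),"tri",tri([ray(W,(268,147),1),ray(T,(257,294.5))]),"plate end",P(277,215,.012))
h=[P(403,187,.043),P(568,217,.043)];print("hinge",(h[0]+h[1])/2,np.linalg.norm(h[0]-h[1]),np.arctan2(h[1][1]-h[0][1],h[1][0]-h[0][0]))
g=np.array([.4585,.0975]);go(robot,[a[0]/2+b[0]/2,b[1]+.018,.038],1.56)
```

```text
lever [0.4598 0.1819 0.039 ] [0.4608 0.0815 0.039 ] 0.10040105847213755 1.5809612781486162
barrel [0.4593 0.1138 0.045 ] tri [0.4593 0.1138 0.0447] plate end [0.4617 0.0515 0.012 ]
hinge [0.6549 0.0709 0.043 ] 0.17316992579480245 -0.12698448040885507
to [0.46  0.099 0.038] t [ 0.306 -0.277  1.217] r [0.    0.    0.005]
```

servo_tool:
  jaw: [120, 120, 120, 120, 120]
  translation:
    - [0.29, -0.28, 0]
    - [0.29, -0.28, 0.3]
    - [0.29, -0.28, 0.7]
    - [0.29, -0.28, 0.9]
    - [0.29, -0.28, 0.9]
  rotation:
    - [0, 0, 0]
    - [0, 0, 0]
    - [0, 0, 0]
    - [0, 0, 0]
    - [0, 0, 0]

```text
clock: 14.92
ee_pos: [0.4584, 0.0969, 0.0837]
tcp_rot: [-2.216, -2.223, 0.006]
wrist_force: [-0.6, -0.5, -0.1]
opening: 0.533
grasp_force: 0.0
```

servo_tool:
  jaw: [120, 120, 120, 120, 255, 255, 255, 255, 255]
  translation:
    - [0, 0, 0.15]
    - [0, 0, 0.27]
    - [0, 0, 0.31]
    - [0, 0, 0.31]
    - [0, 0, 0.31]
    - [0, 0, 0.31]
    - [0, 0, 0.31]
    - [0, 0, 0.31]
    - [0, 0, 0.31]
  rotation:
    - [0, 0, 0]
    - [0, 0, 0]
    - [0, 0, 0]
    - [0, 0, 0]
    - [0, 0, 0]
    - [0, 0, 0]
    - [0, 0, 0]
    - [0, 0, 0]
    - [0, 0, 0]

```text
clock: 16.05
ee_pos: [0.4605, 0.0971, 0.0399]
tcp_rot: [2.22, 2.222, 0.002]
wrist_force: [0.3, 0.2, 5.6]
opening: 0.224
grasp_force: 58.6
```

Run:
```python
from h import *
from cell import robot
info(robot)
```

```text
t 16.05 p [0.4605 0.0971 0.0399] psi 1.572 tilt [ 0.     0.002 -1.   ] F [0.3 0.2 5.6] open 0.224 g 58.6 q7 -0.66
```

servo_tool:
  jaw: [255, 255, 255, 255, 255, 255, 255, 255, 255, 255, 255, 255]
  translation:
    - [0, 0, -0.3]
    - [0, 0, -0.6]
    - [0, 0, -0.9]
    - [0.1, 0.3, -0.9]
    - [0.2, 0.5, -0.9]
    - [0.2, 0.7, -0.9]
    - [0.2, 0.9, -0.9]
    - [0.2, 1, -0.9]
    - [0.2, 1, -0.9]
    - [0.2, 1, -0.9]
    - [0.2, 1, -0.9]
    - [0.2, 1, -0.9]
  rotation:
    - [0, 0, 0]
    - [0, 0, 0]
    - [0, 0, -0.06]
    - [0, 0, -0.12]
    - [0, 0, -0.18]
    - [0, 0, -0.24]
    - [0, 0, -0.3]
    - [0, 0, -0.36]
    - [0, 0, -0.42]
    - [0, 0, -0.458]
    - [0, 0, -0.458]
    - [0, 0, -0.458]

```text
clock: 17.55
ee_pos: [0.6097, 0.1269, 0.174]
tcp_rot: [0.209, 3.135, -0.001]
wrist_force: [0.7, -0.4, -1.2]
opening: 0.22
grasp_force: 59.3
```

Run:
```python
from h import *
from cell import robot
info(robot);go(robot,[.687,.1474,.0515],3.012)
```

```text
t 17.55 p [0.6097 0.1269 0.174 ] psi 3.008 tilt [-0. -0. -1.] F [ 0.7 -0.4 -1.2] open 0.22 g 59.3 q7 0.65
to [0.687 0.147 0.052] t [-0.492  0.205  0.816] r [-0.     0.    -0.001]
```

servo_tool:
  jaw: [255, 255, 255, 255, 255, 255, 255, 255, 120, 120, 120, 120]
  translation:
    - [-0.25, 0.1, 0]
    - [-0.49, 0.205, 0.1]
    - [-0.49, 0.205, 0.3]
    - [-0.49, 0.205, 0.5]
    - [-0.49, 0.205, 0.7]
    - [-0.49, 0.205, 0.79]
    - [-0.49, 0.205, 0.815]
    - [-0.49, 0.205, 0.815]
    - [-0.49, 0.205, 0.815]
    - [-0.49, 0.205, 0.815]
    - [-0.49, 0.205, 0.815]
    - [-0.49, 0.205, 0.5]
  rotation:
    - [0, 0, 0]
    - [0, 0, 0]
    - [0, 0, 0]
    - [0, 0, 0]
    - [0, 0, 0]
    - [0, 0, 0]
    - [0, 0, 0]
    - [0, 0, 0]
    - [0, 0, 0]
    - [0, 0, 0]
    - [0, 0, 0]
    - [0, 0, 0]

```text
clock: 19.05
ee_pos: [0.6842, 0.1466, 0.0956]
tcp_rot: [-0.205, -3.128, 0.005]
wrist_force: [0.9, -0.3, 0.5]
opening: 0.53
grasp_force: 0.0
```

Run:
```python
from h import *
from cell import robot
info(robot);go(robot,[.50,.27,.22],1.5)
```

```text
t 19.05 p [0.6842 0.1466 0.0956] psi 3.011 tilt [ 0.007 -0.004 -1.   ] F [ 0.9 -0.3  0.5] open 0.53 g 0.0 q7 0.68
to [0.5  0.27 0.22] t [ 1.331  0.652 -0.823] r [-0.003 -0.001  0.481]
```

servo_tool:
  jaw: [120, 60, 60, 60, 60, 60, 60, 60, 60, 60, 60]
  translation:
    - [0, 0, -0.4]
    - [0.2, 0, -0.82]
    - [0.4, 0.1, -0.82]
    - [0.7, 0.3, -0.82]
    - [1, 0.65, -0.82]
    - [1, 0.65, -0.82]
    - [1, 0.65, -0.82]
    - [1, 0.65, -0.82]
    - [1, 0.65, -0.82]
    - [1, 0.65, -0.82]
    - [1, 0.65, -0.82]
  rotation:
    - [0, 0, 0]
    - [0, 0, 0.06]
    - [0, 0, 0.12]
    - [0, 0, 0.18]
    - [0, 0, 0.24]
    - [0, 0, 0.3]
    - [0, 0, 0.36]
    - [0, 0, 0.42]
    - [0, 0, 0.48]
    - [0, 0, 0.48]
    - [0, 0, 0.48]

```text
clock: 20.42
ee_pos: [0.5507, 0.2645, 0.222]
tcp_rot: [-2.293, -2.148, -0.0]
wrist_force: [-0.3, -0.4, -0.1]
opening: 0.764
grasp_force: 0.0
```

Run:
```python
from h import *
from cell import robot
info(robot);snap(robot,"wrist","w5")
```

```text
t 20.43 p [0.5507 0.2645 0.222 ] psi 1.506 tilt [ 0.  0. -1.] F [-0.3 -0.4 -0.1] open 0.764 g 0.0 q7 -0.8
```

View pics/w5.png

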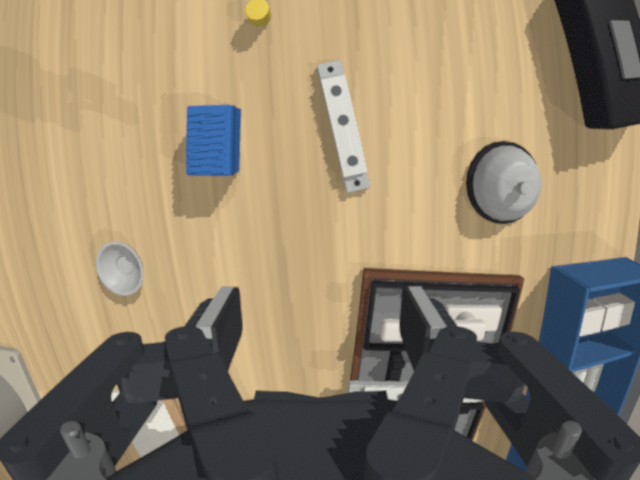

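The shim pack's top face has corners (188,107), (235,105), (234,175) and (186,175). The handle sits in the plain pan at about row 325. I'll measure the shim.

Run:
```python
from h import *
from cell import robot
np.set_printoptions(precision=4,suppress=True)
W=pickle.load(open("w5.pkl","rb"));T=pickle.load(open("top.pkl","rb"))
c=np.array([plane(W,p,.042,1) for p in((188,107),(235,105),(234,175),(186,175))])
print(c,c.mean(0),[np.linalg.norm(c[i]-c[i-1]) for i in range(4)])
d=c[0]+c[1]-c[2]-c[3];psi=np.arctan2(d[1],d[0]);print(psi,"tri",tri([ray(W,(211,140),1),ray(T,(143,292))]))
m=c.mean(0);go(robot,[m[0],m[1],.040],psi)
```

```text
[[0.4463 0.3683 0.042 ]
 [0.487  0.3645 0.042 ]
 [0.4812 0.3068 0.042 ]
 [0.4388 0.311  0.042 ]] [0.4633 0.3377 0.042 ] [np.float64(0.057742203179869264), np.float64(0.04087358664208383), np.float64(0.05796286124722918), np.float64(0.0425541799870819)]
1.45563701831771 tri [0.4632 0.3372 0.0351]
to [0.463 0.338 0.04 ] t [ 0.449 -0.613  1.213] r [-0.    -0.     0.016]
```

servo_tool:
  jaw: [50, 50, 50, 50, 50, 50]
  translation:
    - [0.3, -0.3, 0]
    - [0.45, -0.61, 0]
    - [0.45, -0.61, 0.3]
    - [0.45, -0.61, 0.7]
    - [0.45, -0.61, 0.9]
    - [0.45, -0.61, 0.9]
  rotation:
    - [0, 0, 0.016]
    - [0, 0, 0.016]
    - [0, 0, 0.016]
    - [0, 0, 0.016]
    - [0, 0, 0.016]
    - [0, 0, 0.016]

```text
clock: 21.22
ee_pos: [0.4627, 0.3368, 0.0847]
tcp_rot: [-2.347, -2.087, 0.008]
wrist_force: [0.1, 0.3, 0.4]
opening: 0.805
grasp_force: 0.0
```

servo_tool:
  jaw: [50, 50, 50, 50, 255, 255, 255, 255, 255]
  translation:
    - [0, 0, 0.15]
    - [0, 0, 0.29]
    - [0, 0, 0.325]
    - [0, 0, 0.325]
    - [0, 0, 0.325]
    - [0, 0, 0.325]
    - [0, 0, 0.325]
    - [0, 0, 0.325]
    - [0, 0, 0.325]
  rotation:
    - [0, 0, 0]
    - [0, 0, 0]
    - [0, 0, 0]
    - [0, 0, 0]
    - [0, 0, 0]
    - [0, 0, 0]
    - [0, 0, 0]
    - [0, 0, 0]
    - [0, 0, 0]

```text
clock: 22.35
ee_pos: [0.4647, 0.3384, 0.0394]
tcp_rot: [2.349, 2.086, 0.003]
wrist_force: [-1.6, -0.3, 6.5]
opening: 0.453
grasp_force: 62.1
```

Run:
```python
from h import *
from cell import robot
info(robot);go(robot,[.618,-.001,.19],3.012)
```

```text
t 22.35 p [0.4647 0.3384 0.0394] psi 1.452 tilt [ 0.001  0.001 -1.   ] F [-1.6 -0.3  6.5] open 0.453 g 62.1 q7 -1.14
to [ 0.618 -0.001  0.19 ] t [-2.125  1.284 -1.005] r [ 0.001  0.    -0.496]
```

servo_tool:
  jaw: [255, 255, 255, 255, 255, 255]
  translation:
    - [0, 0, -0.4]
    - [0, 0, -0.8]
    - [-0.3, 0.1, -0.9]
    - [-0.6, 0.3, -0.9]
    - [-1, 0.4, -0.9]
    - [-1, 0.4, -0.9]
  rotation:
    - [0, 0, 0]
    - [0, 0, 0]
    - [0, 0, 0]
    - [0, 0, 0]
    - [0, 0, 0]
    - [0, 0, 0]

```text
clock: 23.1
ee_pos: [0.5069, 0.1743, 0.1729]
tcp_rot: [2.357, 2.072, -0.006]
wrist_force: [0.3, 0.8, -0.3]
opening: 0.455
grasp_force: 61.2
```

servo_tool:
  jaw: [255, 255, 255, 255, 255, 255, 255, 255, 255, 255, 255]
  translation:
    - [-0.2, 0.2, 0]
    - [-0.5, 0.4, 0]
    - [-0.8, 0.6, 0]
    - [-1, 0.85, 0]
    - [-1, 0.85, 0]
    - [-1, 0.85, 0]
    - [-1, 0.85, 0]
    - [-1, 0.85, 0]
    - [-1, 0.85, 0]
    - [-1, 0.85, 0]
    - [-1, 0.85, 0]
  rotation:
    - [0, 0, -0.05]
    - [0, 0, -0.1]
    - [0, 0, -0.16]
    - [0, 0, -0.22]
    - [0, 0, -0.28]
    - [0, 0, -0.34]
    - [0, 0, -0.4]
    - [0, 0, -0.45]
    - [0, 0, -0.496]
    - [0, 0, -0.496]
    - [0, 0, -0.496]

```text
clock: 24.48
ee_pos: [0.6148, 0.0182, 0.1732]
tcp_rot: [0.209, 3.135, 0.0]
wrist_force: [0.9, 0.2, -1.6]
opening: 0.455
grasp_force: 61.2
```

Run:
```python
from h import *
from cell import robot
info(robot);go(robot,[.618,-.002,.0505],3.012)
```

```text
t 24.48 p [0.6148 0.0182 0.1732] psi 3.008 tilt [-0.  0. -1.] F [ 0.9  0.2 -1.6] open 0.455 g 61.2 q7 0.78
to [ 0.618 -0.002  0.05 ] t [-0.039 -0.13   0.818] r [ 0.     0.    -0.001]
```

servo_tool:
  jaw: [255, 255, 255, 255, 255, 255, 255, 115, 115, 115, 115, 115]
  translation:
    - [-0.04, -0.13, 0.05]
    - [-0.04, -0.13, 0.3]
    - [-0.04, -0.13, 0.55]
    - [-0.04, -0.13, 0.75]
    - [-0.04, -0.13, 0.815]
    - [-0.04, -0.13, 0.815]
    - [-0.04, -0.13, 0.815]
    - [-0.04, -0.13, 0.815]
    - [-0.04, -0.13, 0.815]
    - [-0.04, -0.13, 0.815]
    - [-0.04, -0.13, 0.5]
    - [-0.04, -0.13, 0.1]
  rotation:
    - [0, 0, 0]
    - [0, 0, 0]
    - [0, 0, 0]
    - [0, 0, 0]
    - [0, 0, 0]
    - [0, 0, 0]
    - [0, 0, 0]
    - [0, 0, 0]
    - [0, 0, 0]
    - [0, 0, 0]
    - [0, 0, 0]
    - [0, 0, 0]

```text
clock: 25.98
ee_pos: [0.6172, -0.0025, 0.158]
tcp_rot: [-0.205, -3.132, 0.0]
wrist_force: [1.6, -0.6, -0.5]
opening: 0.55
grasp_force: 0.0
```

servo_tool:
  jaw: [115, 115, 115, 115, 115, 115]
  translation:
    - [0, 0, -0.4]
    - [0.4, 0, -0.6]
    - [0.8, 0, -0.6]
    - [1, 0, -0.6]
    - [1, 0, -0.6]
    - [1, 0, -0.6]
  rotation:
    - [0, 0, 0]
    - [0, 0, 0]
    - [0, 0, 0]
    - [0, 0, 0]
    - [0, 0, 0]
    - [0, 0, 0]

```text
clock: 26.72
ee_pos: [0.4706, 0.0172, 0.2484]
tcp_rot: [0.207, 3.133, 0.0]
wrist_force: [1.1, -1.1, 0.4]
opening: 0.546
grasp_force: 0.0
```

Run:
```python
from h import *
from cell import robot
info(robot)
c=robot.capture("top");pickle.dump(c,open("top2.pkl","wb"));d=robot.capture("side")
a=cv2.resize(c["img"][140:260,205:395,::-1],(798,504),interpolation=cv2.INTER_CUBIC)
b=cv2.resize(d["img"][180:330,180:360,::-1],(540,450),interpolation=cv2.INTER_CUBIC)
f=lambda i:np.clip(255*(i/255.)**.6,0,255).astype(np.uint8)
cv2.imwrite("pics/t2.png",f(a));cv2.imwrite("pics/s2.png",f(b))
```

```text
t 26.73 p [0.4706 0.0172 0.2484] psi 3.01 tilt [-0.002  0.    -1.   ] F [ 1.1 -1.1  0.4] open 0.546 g 0.0 q7 0.78
```

View pics/t2.png

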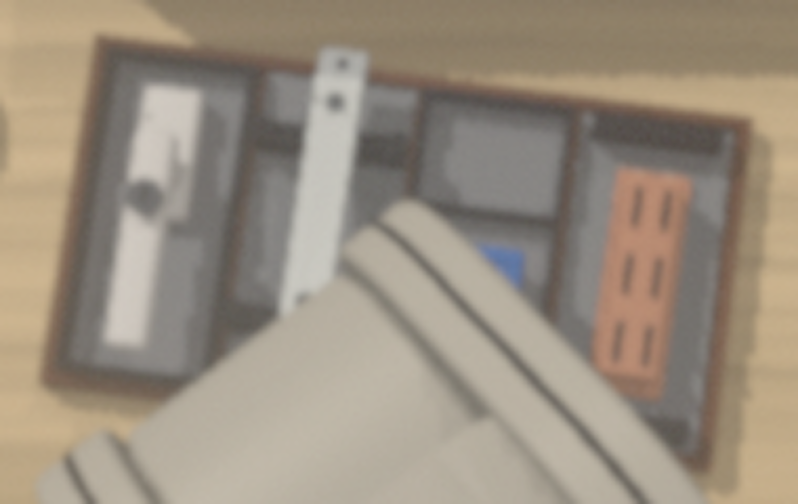

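View pics/s2.png

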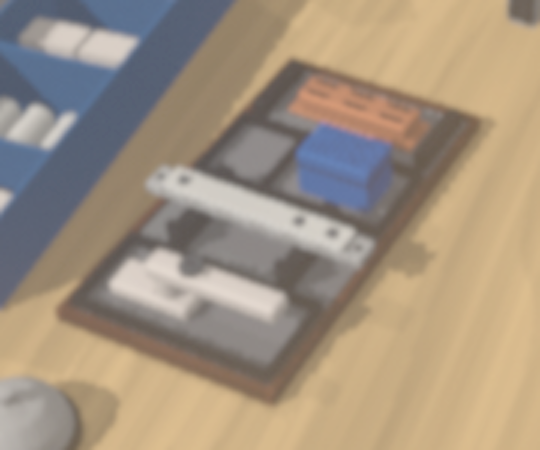

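All four parts are in place, with the handle's barrel at (145,198) and the vent cover spanning rows 168 to 395 in the enlargement. One numeric check before handing in.

Run:
```python
from h import *
np.set_printoptions(precision=4,suppress=True)
T=pickle.load(open("top2.pkl","rb"))
t=lambda u,v,z:plane(T,(205+u/4.2,140+v/4.2,),z)[:2]
c=np.array([.6520,.0335]);a=-.13;R=np.array([[np.cos(a),-np.sin(a)],[np.sin(a),np.cos(a)]])
L=lambda p:R.T@(p-c)
print("barrel",L(t(145,198,.055))-[0,.117],"lever end",L(t(124,346,.049))-[0,.117],"plate end",L(t(172,85,.03))-[0,.117])
v=np.mean([t(620,168,.016),t(690,178,.016),t(660,397,.016),t(592,378,.016)],0);print("vent",L(v)+[0,.117])
print("shim corner top",L(t(524,248,.052))+[0,.039],"hinge far end",L(t(343,50,.043))-[0,.039])
w=pickle.load(open("w4.pkl","rb"))
```

```text
barrel [-0.0003  0.0004] lever end [-0.0694  0.0007] plate end [0.0623 0.0011]
vent [-0.0001 -0.0002]
shim corner top [-0.0005 -0.0207] hinge far end [ 0.0858 -0.0015]
```

```bash
python3 -c "
from cell import robot
print(robot.close_job())"
```

```text
the job is handed in; nothing more can be done
None
```

I handed the job in at about 27 s with all four parts in their places, each within about 5 mm of centre by my camera measurements, and I did not touch the plain handle or short hinge; the hand-in returned no pass or fail result.

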